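# Load the cam-lift specimen stage and hold it at full lift

### The job

Put the three round specimen mounts into the blue carrier of the lifting stage, one flat in each well with its polished face still up. Then swing the red-knobbed cam lever up to its highest lift point, where the lever stands straight upright (not past it), and finish while holding it there: the lever is sprung and drops back if let go. Leave the other things on the bench where they are.

Things in the scene. Friction and masses are not known exactly. Their poses are not given: they have to be found in the camera images.
- cam_stage: lifting stage, fixed to the worktop: grey base plate 100 x 260 x 12 mm (x, y, z), reaching from local y = -158 to +102 mm. Origin on the worktop under the middle well. z up; the row of three wells runs along its y axis (58 mm apart), the cam shaft lies along its x axis at local y = -128 mm, 30 mm above the worktop. It carries the carrier and the lever
- carrier (a joint): lift of the blue carrier in m: 0 when down, 0.0104 at the cam's highest point; it is driven by the cam only. The carrier is a plate 76 x 190 x 14 mm whose top is 58 mm above the worktop when down; a steel tongue flush with its top reaches out to local y = -149 mm over the cam
- well0 (a point): centre of the floor of the left (local y = +58 mm) well of the carrier: round, 38 mm across, 6 mm deep, so its floor is 52 mm and its rim 58 mm above the worktop when the carrier is down; moves up with the carrier
- well1 (a point): centre of the floor of the middle (local y = 0) well of the carrier: round, 38 mm across, 6 mm deep, so its floor is 52 mm and its rim 58 mm above the worktop when the carrier is down; moves up with the carrier
- well2 (a point): centre of the floor of the right (local y = -58 mm, next to the cam) well of the carrier: round, 38 mm across, 6 mm deep, so its floor is 52 mm and its rim 58 mm above the worktop when the carrier is down; moves up with the carrier
- cam_lever (a joint): angle of the cam lever in rad: 0 at rest on its lower stop (lever points along the stage's -y axis, 15 degrees above level), growing as the knob is raised towards the carrier; 1.309 with the lever straight upright = highest lift; beyond that (stop at 1.76) the carrier sinks again. A return spring pulls it back to 0 with about 0.25 N m at rest and 0.45 N m upright (4 N at the knob)
- lever_knob (a point): centre of the red ball knob, 24 mm diameter, at the end of the lever, 110 mm from the pivot; the lever is a 9 mm steel rod with a 13 mm black sleeve over its last 20 mm. About 58 mm above the worktop at rest, 140 mm when upright
- lever_pivot (a point): the lever's pivot: point on the cam shaft's axis in the plane in which the lever swings (local x = -36 mm, y = -128 mm, 30 mm above the worktop). The knob swings about it in the stage's y-z plane
- mount_g: specimen mount: dark red disc, 30 mm diameter, 17 mm high, about 22 g, polished metal face up; starts upright on the worktop to the left of the stage; origin at the centre of its underside, z axis up
- mount_e: specimen mount: green disc, 30 mm diameter, 21 mm high, about 22 g, polished metal face up; starts upright on the worktop to the left of the stage; origin at the centre of its underside, z axis up
- mount_d: specimen mount: black disc, 30 mm diameter, 18 mm high, about 22 g, polished metal face up; starts upright on the worktop to the left of the stage; origin at the centre of its underside, z axis up
- clay_tin: bystander: white round tin 64 mm across, 27 mm high; origin at the centre of its underside
- tape_roll: bystander: roll of tan tape lying flat, 104 mm across, 25 mm high; origin at the centre of its underside
- petri_dish: bystander: clear round dish 64 mm across, 14 mm high, behind the stage; origin at the centre of its underside
- tweezers: bystander: steel tweezers 123 mm long, 13 mm high, lying in front of the stage, to the left; origin at the centre of its underside
- ball_pen: bystander: blue pen 145 mm long, 9 mm high, lying to the right; origin at the centre of its underside
There are look-alikes about, which are no part of the job. Leave any yellow look-alike of the mount_d alone. Leave any orange look-alike of the mount_g alone.

How it is judged:
By the outcome, as a careful person would: the job done as asked, in the order asked, and still so for the second after the job is handed in, while the arm keeps its last pose, push and grip.
It also fails if it takes over 72 s, if anything falls off the work surface, if the arm or the gripper's body presses on something with over 40 N, if the wrist force passes 120 N, or if a joint passes its speed limit or range.

### The arm

A 6-joint arm with a two-finger parallel gripper is mounted at the origin on a cart in front of the work surface, level with it; the furniture and walls round the work are solid. World frame = base frame: x ahead of the robot, y to its left, z up, the work surface at z = 0. Lengths are in m, angles in rad, forces in N, time in s.
With the tool pointing down it reaches from about 0.325 to 0.9 m from the base axis. Payload 6.1 kg.
Tool frame: the origin (TCP) lies at the very end of the fingers, on their centre line; the grasp point (between the pads) lies 19 mm behind it (ctrl.pinch_z is the z of the grasp point in the tool frame, in m); z points along the fingers, y is the line along which they close (so a half turn about z gives the same grasp; the last joint's range is limited). The gripper opens to 85 mm and grips with 20 to 120 N. Pads are 22 mm wide; open, the fingers measure 114 mm over their backs; the gripper's body (76 mm by 85 mm) begins 54 mm behind the grasp point. The pads swing forward as they close: fully open they stand 13 mm farther back than shut.
Start: joints at [1.036, 0.22, 1.526, -0, 1.395, -0.126], TCP at [0.248, 0.573, 0.231] pointing down, gripper open.
Joint ranges: [-2.98, 2.98], [-0.91, 2.08], [0.09, 2.57], [-1.24, 4.39], [0.2, 2.65], [-2.68, 2.68]. Speed limits (rad/s): [2.57, 2.57, 3.01, 3.14, 3.14, 3.14].

### API

Orientations are given as a rotation vector (axis times angle).
In Python, from plant import ctrl, solver, read_camera, camera_params, ticket gives the robot as it stands. Calls block until the motion is done:
- ctrl.move_to(position, orientation): joint-space move of the TCP to a pose.
- ctrl.move_straight(position, rot=None, v=0.15, guard=None): straight line of the TCP; rot=None keeps the orientation; v is the mean speed in m/s. With guard (N) it stops when the force on the tool has changed by that much, and returns True; else False.
- ctrl.move_j(angles): joint-space move.
- ctrl.set_gripper(opening): finger opening in m; the grip force is fixed at half the most; returns when the fingers have stopped.
- ctrl.dwell(seconds).
- solver.solve_ik(position, orientation): joint angles nearest the present ones, or None.
- ctrl.state(): the state.
- read_camera(name): name is "scene" or "side" or "wrist"; returns the picture (480x640x3 uint8, blue, green, red); there is no depth.
- camera_params(name): a dict with "fx", "fy", "cx", "cy" (pixels), "extrinsics" (4x4, takes a point from camera to world coordinates); the wrist camera has in their place "T_tool_cam" (4x4, takes a point from camera to tool coordinates, whose origin is the TCP and whose axes are the flange's). Camera axes: x right, y down, z forward; pixel columns grow to the right and rows downward; lengths in m; the calibration is good to about 2 mm. A picture is of the moment at which its call begins: read the wrist's pose just before it. camera_params takes no time and is no camera call.
A pose or a line that the arm cannot do raises ctrl.MotionError and nothing moves.
- ticket.finish_job(): hands the job in; it is judged then, once.
The state is a dict: "time_s": time; "joint_positions": joint angles; "dq": joint speeds; "joint_torque": joint torques, N m; "tcp_pos": TCP position; "ee_rot": TCP orientation; "force": force on the tool from outside, world axes, zero at the start; "moment": the same for the moment, N m; "finger_gap": finger opening in m; "grip_force": force on a finger pad.
Only numpy, scipy, OpenCV 4.12 (cv2) and the standard library are available. Lean on these libraries where they do the work, as an engineer would, in place of code of your own. Each camera call takes 0.05 s, during which the arm holds its last target. There are 200 camera calls.

## Working session

There is one attempt and no reset: what is moved stays moved. The work goes in short steps, each a Python script; the robot and the scene stay as the last script left them, time stands still between calls to the robot, and variables do not carry over. Pictures are saved under pics/ and viewed, at most 10 in all, crops included, and the job is handed in when it is done.

```bash
ls; mkdir -p pics; python3 - <<'E'
from plant import ctrl, solver, read_camera, camera_params, ticket
import cv2,numpy as np
for n in ["scene","side","wrist"]:
    cv2.imwrite(f"pics/{n}0.png",read_camera(n))
    p=camera_params(n); print(n,{k:np.round(v,4).tolist() for k,v in p.items()})
s=ctrl.state(); print(s, ctrl.pinch_z)
E
```

```text
pics
scene {'fx': 578.8703, 'fy': 578.8703, 'cx': 318.5733, 'cy': 234.6888, 'extrinsics': [[-0.9132, -0.1894, 0.3607, 0.0869], [-0.4074, 0.4346, -0.8032, 0.9805], [-0.0046, -0.8805, -0.4741, 0.677], [0.0, 0.0, 0.0, 1.0]]}
side {'fx': 466.289, 'fy': 466.289, 'cx': 315.8481, 'cy': 241.8315, 'extrinsics': [[-0.988, -0.107, 0.1115, 0.4548], [-0.1542, 0.6349, -0.757, 0.7062], [0.0102, -0.7651, -0.6438, 0.7165], [0.0, 0.0, 0.0, 1.0]]}
wrist {'fx': 398.6296, 'fy': 398.6296, 'cx': 317.6347, 'cy': 235.3704, 'T_tool_cam': [[0.0004, -0.9463, -0.3234, 0.0832], [1.0, 0.0005, -0.0003, 0.0009], [0.0005, -0.3234, 0.9463, -0.1424], [0.0, 0.0, 0.0, 1.0]]}
{'time_s': 0.15, 'joint_positions': array([ 1.03588407e+00,  2.21070482e-01,  1.52731487e+00, -8.01224437e-06,
        1.39472312e+00, -1.26098898e-01]), 'dq': array([-0.00010193, -0.00416061, -0.00293284,  0.00023364,  0.00128864,
        0.00211654]), 'joint_torque': array([ 1.57512495e-03, -4.97483647e+01, -3.89904356e+01, -4.50299303e-04,
        7.13352783e-03,  4.79022219e-06]), 'tcp_pos': array([0.2482203 , 0.57309602, 0.23045245]), 'ee_rot': array([-6.37599362e-01, -3.07571499e+00,  2.25585391e-03]), 'force': array([ 0.08919963, -0.53547672, -1.15644906]), 'moment': array([ 0.00952459, -0.01147321, -0.00765998]), 'grip_force': 0.0, 'finger_gap': 0.08535326583590183} -0.0187
```

View pics/scene0.png

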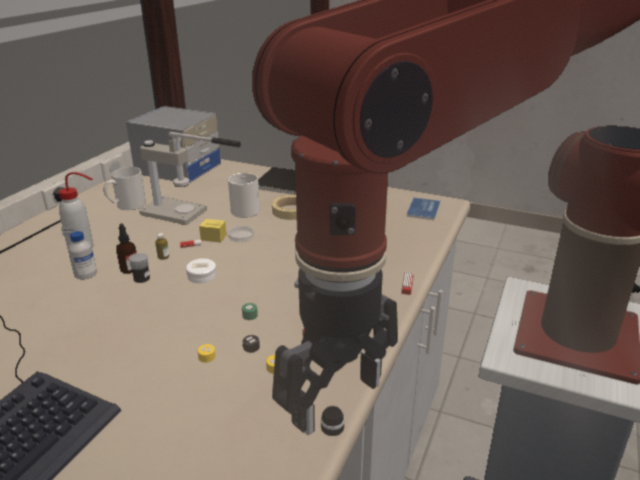

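View pics/side0.png

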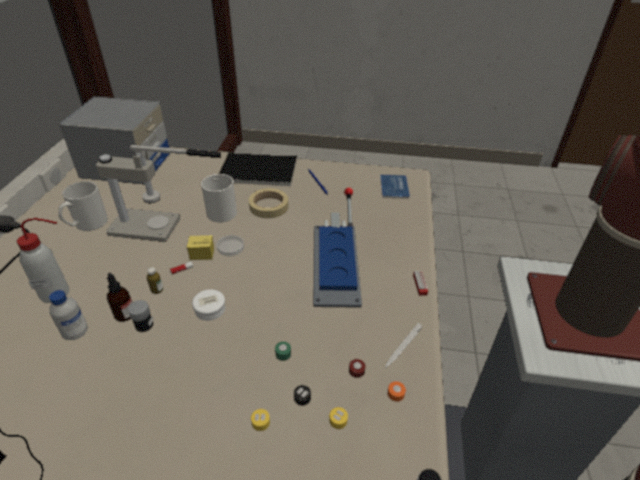

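Side view: the green mount is at (284,350), dark red (357,367) and black (303,394). The look-alikes are yellow (261,419) and (339,417) and orange (397,390). There is also a black thing at (429,475). The stage is at (337,265) and the red knob at (349,191). I'll crop to confirm and compute rough positions.

```bash
cat > h.py <<'E'
from plant import ctrl, solver, read_camera, camera_params, ticket
import cv2,numpy as np
from scipy.spatial.transform import Rotation as R
def cam(name,st=None):
    p=camera_params(name)
    if name=="wrist":
        T=np.eye(4);T[:3,:3]=R.from_rotvec(st["ee_rot"]).as_matrix();T[:3,3]=st["tcp_pos"]
        E=T@p["T_tool_cam"]
    else:E=np.array(p["extrinsics"])
    return p,E
def ray(c,uv):
    p,E=c;d=E[:3,:3]@np.array([(uv[0]-p["cx"])/p["fx"],(uv[1]-p["cy"])/p["fy"],1]);return E[:3,3],d/np.linalg.norm(d)
def onplane(c,uv,z):
    o,d=ray(c,uv);return o+d*(z-o[2])/d[2]
def proj(c,P):
    p,E=c;q=np.linalg.inv(E)@np.append(P,1);return np.array([p["fx"]*q[0]/q[2]+p["cx"],p["fy"]*q[1]/q[2]+p["cy"]])
def tri(rays):
    A=np.zeros((3,3));b=np.zeros(3)
    for o,d in rays:
        M=np.eye(3)-np.outer(d,d);A+=M;b+=M@o
    X=np.linalg.solve(A,b);return X,[np.linalg.norm((np.eye(3)-np.outer(d,d))@(X-o)) for o,d in rays]
def down(yaw): # tool down, tool x axis at world angle yaw (tool y = yaw-90deg)
    c,s=np.cos(yaw),np.sin(yaw)
    return R.from_matrix(np.array([[c,s,0],[s,-c,0],[0,0,-1.]])).as_rotvec()
E
python3 - <<'E'
from h import *
c=cam("side")
for n,uv in dict(green=(284,350),red=(357,367),black=(303,394),orange=(397,390),y1=(261,419),y2=(339,417),blk2=(429,475)).items(): print(n,onplane(c,uv,.018).round(3))
for n,uv in dict(knob=(349,191)).items(): print(n,onplane(c,uv,.058).round(3))
for uv in [(316,300),(359,301),(315,226),(355,228)]: print(onplane(c,uv,.012).round(3))
img=cv2.imread("pics/side0.png"); 
a=cv2.resize(img[330:480,240:440],(800,600),interpolation=cv2.INTER_CUBIC);cv2.imwrite("pics/crop1.png",a)
s=ctrl.state();m=R.from_rotvec(s["ee_rot"]).as_matrix();print(m.round(3))
E
```

```text
green [0.586 0.197 0.018]
red [0.451 0.212 0.018]
black [0.536 0.28  0.018]
orange [0.38  0.247 0.018]
y1 [0.594 0.335 0.018]
y2 [0.471 0.311 0.018]
blk2 [0.331 0.381 0.018]
knob [ 0.517 -0.279  0.058]
[0.548 0.06  0.012]
[0.461 0.049 0.012]
[ 0.588 -0.181  0.012]
[ 0.491 -0.19   0.012]
[[-0.918  0.398 -0.001]
 [ 0.398  0.918 -0.001]
 [ 0.    -0.002 -1.   ]]
```

View pics/crop1.png

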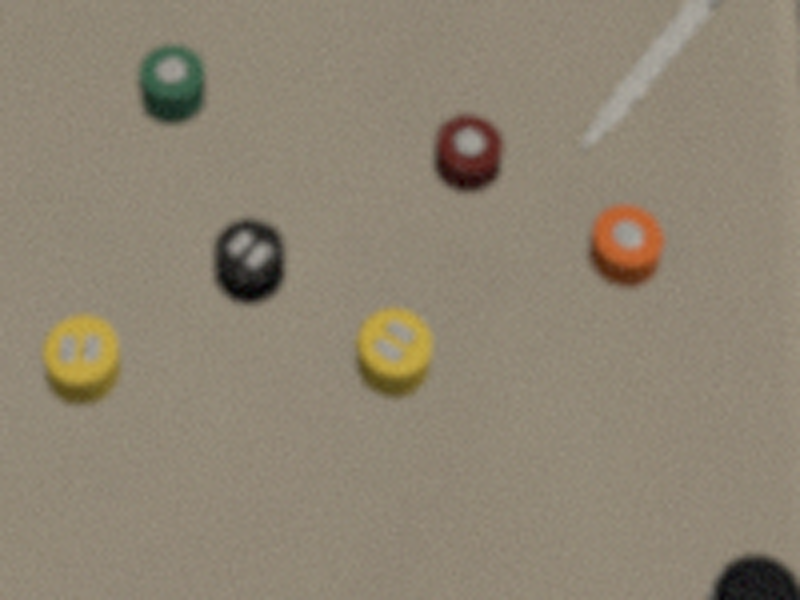

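The crop confirms the targets. Green, dark red and black are the cylinders with a polished top face. Yellow ×2 and orange are look-alikes, and the thing at the bottom right is a black cap. Next are wrist views over the mounts and the stage.

```bash
python3 - <<'E'
from h import *
import pickle
V=[]
for i,p in enumerate([(.50,.24,.24),(.54,.16,.26),(.50,-.03,.28),(.54,-.13,.28)]):
    ctrl.move_to(np.array(p),down(np.pi)); ctrl.dwell(.15)
    st=ctrl.state(); im=read_camera("wrist"); V.append((st,im)); cv2.imwrite(f"pics/w{i}.png",im)
    print(st["time_s"],st["tcp_pos"].round(4))
pickle.dump(V,open("v.pkl","wb"))
cv2.imwrite("pics/both.png",cv2.resize(np.vstack([V[0][1],V[3][1]]),(400,600)))
E
```

```text
1.8417 [0.4996 0.2409 0.24  ]
2.5 [0.5394 0.1609 0.2595]
3.5 [ 0.5002 -0.0285  0.2797]
4.2083 [ 0.5399 -0.1289  0.2799]
```

View pics/w3.png

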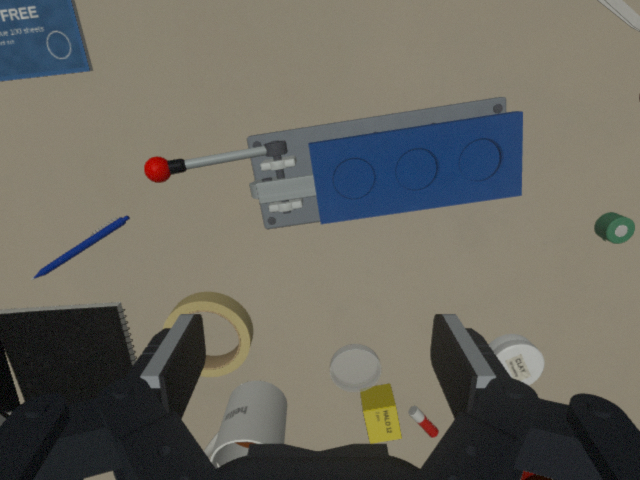

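View pics/w0.png

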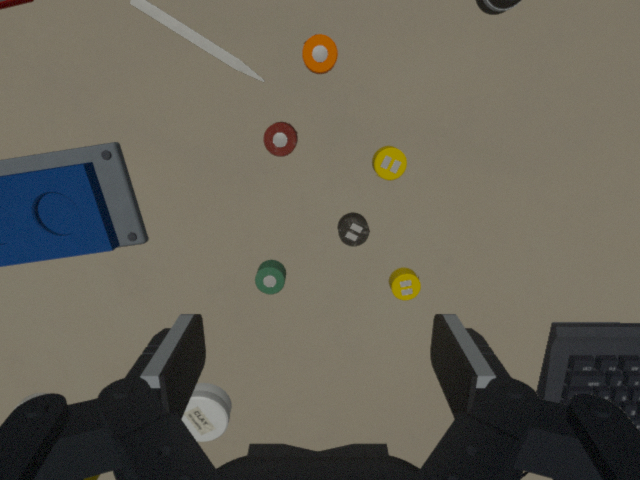

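w3: wells at about (354,178), (417,169) and (480,159), knob at (157,169). w0: red (281,139), black (353,230), green (271,278). Next I triangulate the polished spots and the well rims.

```bash
cat > m.py <<'E'
from h import *
def spot(im,uv,col,r=24):
    u,v=map(int,uv);x0,y0=max(u-r,0),max(v-r,0);w=im[y0:v+r,x0:u+r];hsv=cv2.cvtColor(w,cv2.COLOR_BGR2HSV)
    H,S,Vv=[hsv[...,i].astype(int) for i in range(3)]
    m={"green":(H>60)&(H<95)&(S>90),"red":((H<8)|(H>170))&(S>120),"black":(Vv<85)}[col].astype(np.uint8)
    cs,_=cv2.findContours(m,cv2.RETR_EXTERNAL,cv2.CHAIN_APPROX_NONE)
    c=cv2.convexHull(max(cs,key=cv2.contourArea))
    f=np.zeros_like(m);cv2.fillPoly(f,[c],1);f=cv2.erode(f,np.ones((3,3),np.uint8))
    b=((Vv>115)&(S<90)&(f>0)).astype(np.uint8) if col!="black" else ((Vv>120)&(f>0)).astype(np.uint8)
    M=cv2.moments(b,True)
    return np.array([M["m10"]/M["m00"]+x0,M["m01"]/M["m00"]+y0]),int(M["m00"]),cv2.contourArea(c)
E
python3 - <<'E'
from m import *
import pickle
V=pickle.load(open("v.pkl","rb")); side=cv2.imread("pics/side0.png"); cs=cam("side")
C=[cam("wrist",s) for s,_ in V]
for n,uv in dict(green=(271,278),red=(281,139),black=(353,230)).items():
    P=onplane(C[0],uv,.018); rays=[]
    for k,(c,im) in enumerate([(C[0],V[0][1]),(C[1],V[1][1]),(cs,side)]):
        try:
            s,a,b=spot(im,proj(c,P),n,24 if k<2 else 15); print(n,k,s.round(1),a,b,onplane(c,s,{"green":.021,"red":.017,"black":.018}[n]).round(4)); 
            rays.append(ray(c,s))
        except Exception as e: print(n,k,"fail",e)
    for r in (rays[:2],rays): X,e=tri(r); print("  ",X.round(4),np.round(e,4))
# wells
guess=[(480,159),(417,169),(354,178)]
for i,g in enumerate(guess):
    P=onplane(C[3],g,.058); rr=[]
    for k in (2,3):
        u,v=proj(C[k],P).astype(int);r=38;w=cv2.GaussianBlur(V[k][1][v-r:v+r,u-r:u+r,0],(0,0),1)
        w=cv2.normalize(w,None,0,255,cv2.NORM_MINMAX)
        h=cv2.HoughCircles(w,cv2.HOUGH_GRADIENT,1,60,param1=60,param2=8,minRadius=18,maxRadius=27)
        if h is None: print(i,k,"none");continue
        q=h[0][0][:2]+[u-r,v-r];print("well",i,k,q.round(1),h[0][0][2],onplane(C[k],q,.058).round(4));rr.append(ray(C[k],q))
    if len(rr)==2: X,e=tri(rr);print("  ",X.round(4),np.round(e,4))
rr=[]
for k,(c,im) in enumerate([(C[2],V[2][1]),(C[3],V[3][1]),(cs,side)]):
    hsv=cv2.cvtColor(im,cv2.COLOR_BGR2HSV);m=(((hsv[...,0]<6)|(hsv[...,0]>174))&(hsv[...,1]>190)&(hsv[...,2]>80)).astype(np.uint8)
    z=np.zeros_like(m);u,v=proj(c,onplane(C[3],(157,169),.058)).astype(int);cv2.circle(z,(int(u),int(v)),30,1,-1);m&=z
    cn,_=cv2.findContours(m,0,1)
    if not cn: print(k,"none");continue
    q,r=cv2.minEnclosingCircle(max(cn,key=cv2.contourArea));print("knob",k,np.round(q,1),r,onplane(c,q,.058).round(4));rr.append(ray(c,q))
X,e=tri(rr);print(X.round(4),np.round(e,4))
E
```

```text
green 0 [269.3 280.9] 115 631.5 [0.5883 0.1935 0.021 ]
green 1 [349.1 237.1] 123 580.0 [0.5882 0.1935 0.021 ]
green 2 [281.7 349. ] 15 115.0 [0.5897 0.1977 0.021 ]
   [0.5883 0.1935 0.0209] [0. 0.]
   [0.5906 0.1935 0.0155] [0.0007 0.0007 0.0003]
red 0 [279.5 139.4] 165 828.0 [0.4509 0.2074 0.017 ]
red 1 [368.1  92.8] 175 818.0 [0.4508 0.2073 0.017 ]
red 2 [357.2 365.1] 44 188.5 [0.4511 0.2072 0.017 ]
   [0.4508 0.2073 0.0169] [0.0001 0.0001]
   [0.4509 0.2073 0.0171] [0.0001 0.0001 0.0002]
black 0 [353.5 231.5] 102 812.5 [0.5372 0.2761 0.018 ]
black 1 [434.9 187.1] 112 818.0 [0.5374 0.2762 0.018 ]
black 2 [301.9 391.7] 35 266.0 [0.5385 0.2759 0.018 ]
   [0.5374 0.2762 0.0179] [0.0001 0.0001]
   [0.5377 0.2761 0.018 ] [0.0005 0.0003 0.0008]
well 0 2 [368.5 201.5] 20.7 [0.508 0.02  0.058]
well 0 3 [482.5 160.5] 23.0 [0.5095 0.0214 0.058 ]
   [0.5082 0.02   0.0605] [0.0009 0.0009]
well 1 2 [306.5 210.5] 20.7 [ 0.5169 -0.0382  0.058 ]
well 1 3 [417.5 168.5] 21.6 [ 0.5168 -0.037   0.058 ]
   [ 0.516 -0.038  0.062] [0.0002 0.0002]
well 2 2 [248.5 217.5] 18.8 [ 0.5239 -0.0934  0.058 ]
well 2 3 [352.5 179.5] 20.7 [ 0.527 -0.096  0.058]
   [ 0.5285 -0.0953  0.0457] [0.001 0.001]
knob 0 [ 55.2 210.6] 13.061182975769043 [ 0.5176 -0.2756  0.058 ]
knob 1 [157.5 168.5] 13.209944725036621 [ 0.5172 -0.2744  0.058 ]
knob 2 [348.4 191. ] 2.6001060009002686 [ 0.5185 -0.2786  0.058 ]
[ 0.5172 -0.2734  0.0612] [0.0005 0.0005 0.001 ]
```

Mount heights triangulate to 17, 21 and 18 mm and match the text. The wells fit a line with stage yaw of about 8.4°. I'll pick and place the first mount, then check it.

```bash
cat > pp.py <<'E'
from m import *
O=np.array([.5169,-.0372]);TH=np.radians(8.4)
ex=np.array([np.cos(TH),np.sin(TH)]);ey=np.array([-ex[1],ex[0]])
YAW=TH+np.pi/2
def loc(x,y): return O+ex*x+ey*y
M=dict(green=(.5883,.1935),red=(.4509,.2074),black=(.5373,.2762))
W={0:loc(0,.058),1:loc(0,0),2:loc(0,-.058)}
Q=down(YAW); OFF=.006
def T(xy,z): return np.array([xy[0],xy[1],z])
def pick(n):
    ctrl.move_to(T(M[n],.08),Q); ctrl.set_gripper(.048)
    ctrl.move_straight(T(M[n],OFF),v=.12); ctrl.set_gripper(.0)
    s=ctrl.state(); print(n,"gap",s["finger_gap"],"F",s["grip_force"],s["tcp_pos"].round(4))
    ctrl.move_straight(T(M[n],.10),v=.2)
def place(w):
    ctrl.move_to(T(W[w],.10),Q)
    g=ctrl.move_straight(T(W[w],.052+OFF+.001),v=.06,guard=8); s=ctrl.state()
    print("place",w,g,s["finger_gap"],s["tcp_pos"].round(4),s["force"].round(1))
    ctrl.set_gripper(.046); ctrl.move_straight(T(W[w],.12),v=.2)
E
python3 - <<'E'
from pp import *
print(YAW,[solver.solve_ik(T(W[i],.1),Q) for i in range(3)], [solver.solve_ik(T(M[i],.006),Q) for i in M])
pick("green"); s=ctrl.state();print(s["finger_gap"],s["time_s"])
place(0)
ctrl.move_to(np.array([.50,-.03,.20]),down(np.pi));ctrl.dwell(.1)
s=ctrl.state();print(s["time_s"],s["tcp_pos"]);im=read_camera("wrist")
import pickle;pickle.dump((s,im),open("v2.pkl","wb"));cv2.imwrite("pics/p1.png",im)
E
```

```text
1.7174039839624202 [array([-1.15427953e-01,  8.16404118e-02,  1.94344530e+00, -4.44089210e-16,
        1.11650694e+00, -2.62035610e-01]), array([-2.24099312e-01,  1.03624994e-01,  1.91967762e+00, -4.44089210e-16,
        1.11829004e+00, -3.70706969e-01]), array([-3.25891155e-01,  1.39530958e-01,  1.87996003e+00, -4.44089210e-16,
        1.12210167e+00, -4.72498812e-01])] [array([ 1.90508128e-01,  4.58059015e-01,  1.68434889e+00, -4.44089210e-16,
        9.99184746e-01,  4.39004710e-02]), array([ 2.72075405e-01,  2.10998223e-01,  2.01102632e+00, -4.44089210e-16,
        9.19568114e-01,  1.25467748e-01]), array([ 3.44352222e-01,  4.28211075e-01,  1.72644135e+00, -4.44089210e-16,
        9.86940228e-01,  1.97744565e-01])]
green gap 0.027618819644772682 F 59.43974733352661 [0.5897 0.1938 0.0077]
0.02736788515749406 8.15
place 0 True 0.02774556416562333 [0.5074 0.0206 0.0593] [-2.6  0.6  8. ]
11.8333 [ 0.49965567 -0.02982009  0.19930621]
```

View pics/p1.png

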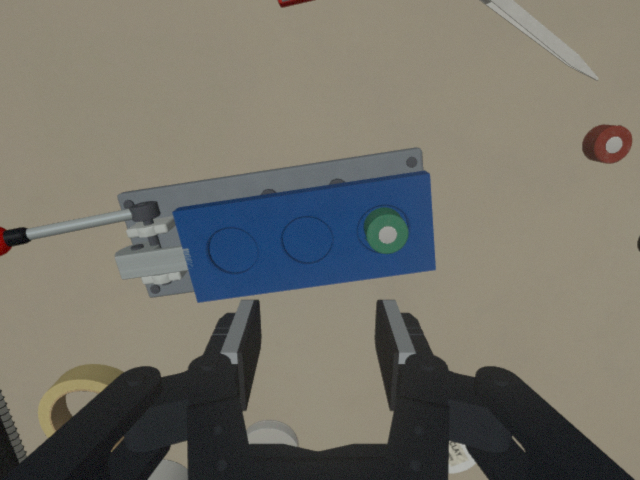

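p1: the green mount at (386,231) sits in well 0 near its middle, and the empty wells are at (307,240) and (233,250). Checking numerically.

```bash
python3 - <<'E'
from pp import *
import pickle
s,im=pickle.load(open("v2.pkl","rb"));c=cam("wrist",s)
q,a,b=spot(im,(386,231),"green",32);print(q,a,b,"top",onplane(c,q,.073).round(4),"if 6mm higher",onplane(c,q,.079).round(4),W[0].round(4))
sd=read_camera("side");cs=cam("side");q2,a,b=spot(sd,proj(cs,T(W[0],.073)),"green",15);print(q2,a)
print(tri([ray(c,q),ray(cs,q2)]))
for w,g in ((1,(307,240)),(2,(233,250))):
    u,v=g;r=45;x=cv2.normalize(cv2.GaussianBlur(im[v-r:v+r,u-r:u+r,0],(0,0),1),None,0,255,cv2.NORM_MINMAX)
    h=cv2.HoughCircles(x,cv2.HOUGH_GRADIENT,1,80,param1=60,param2=8,minRadius=22,maxRadius=32)
    p=h[0][0][:2]+[u-r,v-r];print(w,p,h[0][0][2],onplane(c,p,.058).round(4),W[w].round(4))
E
```

```text
[387.45487365 234.35379061] 277 1535.5 top [0.5077 0.0205 0.073 ] if 6mm higher [0.5057 0.0194 0.079 ] [0.5084 0.0202]
[338.2  267.36] 25
(array([0.50877479, 0.02056491, 0.07227851]), [np.float64(0.0008167245899239571), np.float64(0.0008167245899237742)])
1 [306.5 242.5] 25.1 [ 0.5192 -0.0376  0.058 ] [ 0.5169 -0.0372]
2 [233.5 248.5] 23.0 [ 0.5241 -0.0931  0.058 ] [ 0.5254 -0.0946]
```

Green is seated, with its top at z≈0.072. Now the other two.

```bash
python3 - <<'E'
from pp import *
pick("black");place(1);pick("red");place(2)
ctrl.move_to(np.array([.50,-.06,.24]),down(np.pi));ctrl.dwell(.1)
s=ctrl.state();print(s["time_s"],s["tcp_pos"]);im=read_camera("wrist");cv2.imwrite("pics/p2.png",im)
sd=read_camera("side");c=cam("wrist",s);cs=cam("side")
for n,w,h in (("green",0,.021),("black",1,.018),("red",2,.017)):
    try:
        P=T(W[w],.052+h);q,a,_=spot(im,proj(c,P),n,27);q2,a2,_=spot(sd,proj(cs,P),n,14)
        print(n,P.round(4),onplane(c,q,.052+h).round(4),tri([ray(c,q),ray(cs,q2)]),a,a2)
    except Exception as e: print(n,e)
E
```

```text
black gap 0.0268190035954819 F 59.19442176818848 [0.5386 0.2767 0.0077]
place 1 True 0.02712574625285183 [ 0.5159 -0.0368  0.0594] [-2.6  0.4  7. ]
red gap 0.027128410762422096 F 58.71884286403656 [0.452  0.2077 0.0074]
place 2 True 0.02746030163358927 [ 0.5244 -0.094   0.0593] [-3.2  1.   7. ]
25.1333 [ 0.49958696 -0.05998588  0.2389482 ]
green [0.5084 0.0202 0.073 ] [0.5077 0.0205 0.073 ] (array([0.50795492, 0.0203905 , 0.07319001]), [np.float64(0.00034730572981515065), np.float64(0.00034730572981507535)]) 214 31
black [ 0.5169 -0.0372  0.07  ] [ 0.5162 -0.0369  0.07  ] (array([ 0.51677491, -0.03700464,  0.07013497]), [np.float64(0.0006050731111042224), np.float64(0.0006050731111042586)]) 171 10
red [ 0.5254 -0.0946  0.069 ] [ 0.5246 -0.094   0.069 ] (array([ 0.52576668, -0.09431211,  0.06728835]), [np.float64(0.0005556699917835309), np.float64(0.0005556699917836544)]) 200 14
```

View pics/p2.png

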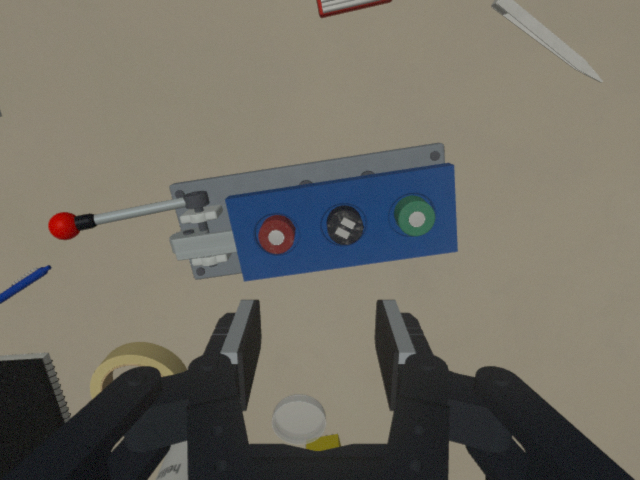

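All three are flat in their wells, with tops at 0.073, 0.070 and about 0.068. Now the lever: I grip the ball across the stage's x axis with the tool vertical, so the ball can turn between the pads, and follow the arc.

```bash
python3 - <<'E'
from pp import *
r=.110;PZ=ctrl.pinch_z
def kn(a): # knob position at lever angle a
    b=a+np.radians(15); return T(loc(-.035,-.128-r*np.cos(b)),.030+r*np.sin(b))
k0=kn(0)+[0,0,PZ-.001]; print(k0)
for a in (0,.6,1.309): print(solver.solve_ik(kn(a)+[0,0,PZ],Q) is not None)
ctrl.move_to(k0+[0,0,.10],Q);ctrl.set_gripper(.05)
print(ctrl.move_straight(k0,v=.1,guard=10))
ctrl.set_gripper(0);ctrl.dwell(.2);s=ctrl.state();t0=s["tcp_pos"];print(s["time_s"],s["finger_gap"],s["grip_force"],t0-k0,s["force"].round(1))
for a in np.linspace(0,1.309,9)[1:]:
    ctrl.move_straight(k0+kn(a)-kn(0),v=.09)
    s=ctrl.state();print(round(a,2),s["time_s"],s["finger_gap"].round(4),s["force"].round(1),(s["tcp_pos"]-t0-(kn(a)-kn(0))).round(4))
ctrl.dwell(.2);s=ctrl.state();print(s["tcp_pos"]-t0-(kn(1.309)-kn(0)))
np.save("t.npy",[k0,t0,kn(0),kn(1.309)])
w=read_camera("wrist");sd=read_camera("side")
cv2.imwrite("pics/fin.png",np.hstack([cv2.resize(w,(400,300)),cv2.resize(sd[140:350,220:500],(400,300))]))
cs=cam("side");q,a,_=spot(sd,proj(cs,T(W[0],.083)),"green",15);c=cam("wrist",s)
print("green side",q,onplane(cs,q,.073),onplane(cs,q,.0834))
cv2.imwrite("pics/fin_side.png",sd);cv2.imwrite("pics/fin_w.png",w)
E
```

```text
[ 0.51649569 -0.27405177  0.03877009]
True
True
True
False
28.1917 0.02094587767307164 58.6433207988739 [ 0.00086404 -0.00037472  0.00084411] [2.4 0.5 5.5]Traceback (most recent call last):
  File "<stdin>", line 12, in <module>
AttributeError: 'float' object has no attribute 'round'
```

A print bug stopped the script after the first arc segment. The knob is held, so I continue from there.

```bash
python3 - <<'E'
from pp import *
r=.110;PZ=ctrl.pinch_z
def kn(a):
    b=a+np.radians(15); return T(loc(-.035,-.128-r*np.cos(b)),.030+r*np.sin(b))
k0=kn(0)+[0,0,PZ-.001]; t0=k0+[.00086404,-.00037472,.00084411]
def err(a): s=ctrl.state();return s,(s["tcp_pos"]-t0-(kn(a)-kn(0)))
for a in np.linspace(0,1.309,9)[2:]:
    ctrl.move_straight(k0+kn(a)-kn(0),v=.09)
    s,e=err(a);print(round(a,2),round(s["time_s"],2),round(s["finger_gap"],4),s["force"].round(1),e.round(4))
ctrl.dwell(.2);s,e=err(1.309);print(e.round(4),s["time_s"])
w=read_camera("wrist");sd=read_camera("side")
cv2.imwrite("pics/fin.png",np.hstack([cv2.resize(w,(400,300)),cv2.resize(sd[140:350,220:500],(400,300))]))
cs=cam("side");c=cam("wrist",s)
cv2.imwrite("pics/fin_side.png",sd);cv2.imwrite("pics/fin_w.png",w)
for n,wl,h in (("green",0,.021),("black",1,.018),("red",2,.017)):
    try:
        P=T(W[wl],.0624+h);q,a,_=spot(w,proj(c,P),n,30);q2,a2,_=spot(sd,proj(cs,P),n,14)
        print(n,P.round(4),tri([ray(c,q),ray(cs,q2)])[0].round(4),a,a2)
    except Exception as ex: print(n,ex)
E
```

```text
0.33 28.89 0.0208 [ 8.5  1.1 -6.8] [-0.0004  0.0014 -0.002 ]
0.49 29.24 0.0208 [ 8.2  0.7 -6.9] [-0.0004  0.0014 -0.0022]
0.65 29.59 0.0202 [10.   4.  -9.5] [-0.0007  0.0023 -0.0029]
0.82 29.94 -0.0003 [-0.6  0.1  0.4] [-0.002   0.001  -0.0021]
0.98 30.29 -0.0001 [0.3 0.1 1.2] [-0.0007  0.0006 -0.0003]
1.15 30.64 -0.0001 [ 0.1 -0.   0.2] [-0.0008  0.0009 -0.0006]
1.31 30.99 0.0003 [ 0.6  0.3 -0.5] [-0.0009  0.001  -0.0008]
[-0.0008  0.0002 -0.0008] 31.1917
green max() iterable argument is empty
black [ 0.5169 -0.0372  0.0804] [ 0.5167 -0.042   0.0659] 1 13
red [ 0.5254 -0.0946  0.0794] [ 0.5252 -0.0941  0.0671] 649 11
```

View pics/fin.png

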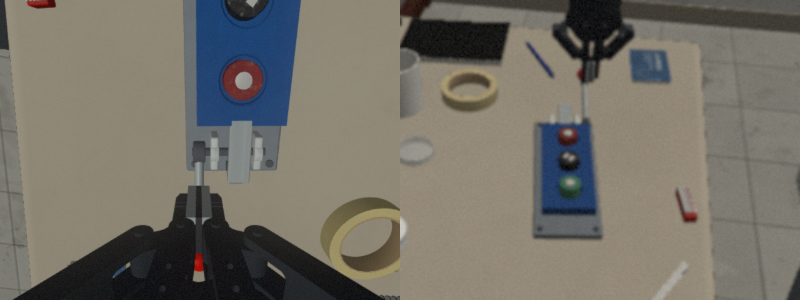

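The ball slipped out at about 0.7 rad. The force and the tracking error were mostly radial (~10 N, 3.7 mm inward), so my arc was not centred on the lever's true arc. I'll re-grip a little deeper, relieve the radial and side force at each step, and fit the circle from the poses recorded under way to find the true upright.

```bash
cat > lift.py <<'E'
from pp import *
r=.110;PZ=ctrl.pinch_z;ex3=np.append(ex,0);ey3=np.append(ey,0);ez=np.array([0,0,1.])
def kn(a):
    b=a+np.radians(15); return T(loc(-.035,-.128-r*np.cos(b)),.030+r*np.sin(b))
k0=kn(0)+[0,0,PZ-.003]
p=ctrl.state()["tcp_pos"]
ctrl.move_straight(p+[0,0,.05],v=.2);ctrl.move_to(k0+[0,0,.08],Q);ctrl.set_gripper(.05)
print(ctrl.move_straight(k0,v=.1,guard=10)); f0=ctrl.state()["force"]
ctrl.set_gripper(0);ctrl.dwell(.15);s=ctrl.state();print(s["time_s"],s["finger_gap"],s["tcp_pos"]-k0,s["force"].round(1))
corr=np.zeros(3);rec=[]
for a in np.linspace(0,1.25,15)[1:]:
    ctrl.move_straight(k0+kn(a)-kn(0)+corr,v=.08)
    s=ctrl.state();f=s["force"]-f0;b=a+np.radians(15);out=-np.cos(b)*ey3+np.sin(b)*ez;tan=np.sin(b)*ey3+np.cos(b)*ez
    fr,ft,fx=f@out,f@tan,f@ex3
    d=s["tcp_pos"]-np.append(O,0);rec.append((a,d@ex3,d@ey3,d[2]))
    print(round(a,2),round(s["finger_gap"],4),"rad %.1f tan %.1f x %.1f"%(fr,ft,fx),(corr*1e3).round(1))
    if s["finger_gap"]<.0185: print("LOST");break
    corr=corr+.00025*(fr*out+fx*ex3)
np.save("rec.npy",rec);print(s["time_s"]);print(np.array(rec).round(4)[::2])
E
python3 lift.py
```

```text
False
34.2583 0.021097106190839772 [ 0.00087857 -0.00043061  0.00095482] [1.2 0.3 6. ]
0.09 0.0209 rad 2.4 tan -5.0 x 3.9 [0. 0. 0.]
0.18 0.021 rad 1.6 tan -6.3 x 2.0 [ 1.  -0.4  0.2]
0.27 0.0206 rad -2.9 tan -5.6 x 1.0 [ 1.6 -0.7  0.4]
0.36 0.0212 rad -9.2 tan -4.8 x 1.1 [ 1.7 -0.1  0. ]
0.45 0.0204 rad -9.8 tan -4.8 x -3.1 [ 1.7  1.8 -1.3]
0.54 0.0095 rad -20.2 tan -6.0 x 5.0 [ 0.7  3.6 -2.9]
LOST
35.9083
[[ 0.0893 -0.0343 -0.2322  0.0462]
 [ 0.2679 -0.0343 -0.223   0.0629]
 [ 0.4464 -0.0344 -0.2082  0.0776]]
```

It slipped again. The ball has to spin between the pads while under load, and creeps out as it does. So I'll turn the tool with the lever instead, leaning towards the pivot at rest and over by the end, so the grip stays rigid. First I check the IK, which costs no robot time.

```bash
cat > g.py <<'E'
from pp import *
r=.110;PZ=ctrl.pinch_z;ex3=np.append(ex,0);ey3=np.append(ey,0);ez=np.array([0,0,1.])
def kn(a):
    b=a+np.radians(15); return T(loc(-.035,-.128-r*np.cos(b)),.030+r*np.sin(b))
def pose(a,a_s,yaw=YAW,back=0,dk=np.zeros(3)):
    Rm=R.from_rotvec(-(a-a_s)*ex3)*R.from_rotvec(down(yaw))
    return kn(a)+dk-Rm.apply([0,0,PZ-.001+back]),Rm.as_rotvec()
E
python3 - <<'E'
from g import *
s=ctrl.state();print(s["time_s"],s["tcp_pos"].round(3),s["joint_positions"].round(2),s["finger_gap"])
for yaw in (YAW,YAW-np.pi):
  for a_s in (.5,.7,.9,1.1):
    print(round(yaw,2),a_s)
    for a in (0,.65,1.309):
        q=solver.solve_ik(*pose(a,a_s,yaw)); print("   ",a,None if q is None else q.round(2))
E
```

```text
35.9083 [ 0.512 -0.237  0.082] [-0.58  0.24  1.81  0.    1.1  -0.72] 0.009471704648517735
1.72 0.5
    0 [-0.78  0.6   1.49  0.29  1.47 -1.02]
    0.65 [-0.51  0.16  1.87 -0.14  1.02 -0.58]
    1.309 [-0.05  0.12  2.07 -0.98  1.03  0.38]
1.72 0.7
    0 [-0.82  0.72  1.38  0.37  1.65 -1.06]
    0.65 [-0.59  0.23  1.78  0.04  1.16 -0.76]
    1.309 [-0.15  0.06  2.05 -0.72  0.98  0.11]
1.72 0.9
    0 [-0.86  0.86  1.26  0.45  1.82 -1.08]
    0.65 [-0.67  0.32  1.69  0.18  1.32 -0.88]
    1.309 [-0.26  0.03  2.01 -0.45  0.98 -0.17]
1.72 1.1
    0 [-0.88  0.99  1.14  0.53  1.99 -1.07]
    0.65 [-0.73  0.43  1.59  0.28  1.48 -0.96]
    1.309 [-0.37  0.05  1.95 -0.21  1.05 -0.42]
-1.42 0.5
    0 [-0.78  0.6   1.49  0.29  1.47  2.12]
    0.65 [-0.51  0.16  1.87 -0.14  1.02  2.56]
    1.309 None
-1.42 0.7
    0 [-0.82  0.72  1.38  0.37  1.65  2.08]
    0.65 [-0.59  0.23  1.78  0.04  1.16  2.39]
    1.309 None
-1.42 0.9
    0 [-0.86  0.86  1.26  0.45  1.82  2.07]
    0.65 [-0.67  0.32  1.69  0.18  1.32  2.27]
    1.309 None
-1.42 1.1
    0 [-0.88  0.99  1.14  0.53  1.99  2.07]
    0.65 [-0.73  0.43  1.59  0.28  1.48  2.19]
    1.309 None
```

```bash
cat > lift2.py <<'E'
from g import *
AS=.75
p=ctrl.state()["tcp_pos"]
ctrl.move_straight(p+[0,0,.08],v=.25)
ctrl.move_to(*pose(0,AS,back=.09));ctrl.set_gripper(.05)
P,q=pose(0,AS);print(ctrl.move_straight(P,v=.12,guard=10)); f0=ctrl.state()["force"]
ctrl.set_gripper(0);ctrl.dwell(.15);s=ctrl.state();print(s["time_s"],s["finger_gap"],s["tcp_pos"]-P,s["force"].round(1))
corr=np.zeros(3);rec=[]
for a in np.linspace(0,1.25,13)[1:]:
    ctrl.move_straight(*pose(a,AS,dk=corr),v=.06)
    s=ctrl.state();f=s["force"]-f0;b=a+np.radians(15);out=-np.cos(b)*ey3+np.sin(b)*ez;tan=np.sin(b)*ey3+np.cos(b)*ez
    fr,ft,fx=f@out,f@tan,f@ex3
    k=s["tcp_pos"]+R.from_rotvec(s["ee_rot"]).apply([0,0,PZ-.001])
    d=k-np.append(O,0);rec.append((a,d@ex3,d@ey3,d[2]))
    print(round(a,2),round(s["finger_gap"],4),"rad %.1f tan %.1f x %.1f"%(fr,ft,fx),(corr*1e3).round(1),np.round(rec[-1][1:],4),s["moment"].round(1))
    if s["finger_gap"]<.0185: print("LOST");break
    corr=corr+.0002*(fr*out+fx*ex3)
np.save("rec.npy",rec);np.save("corr.npy",corr);print(s["time_s"])
E
python3 lift2.py
```

```text
False
39.1 0.021116116125881892 [ 0.00094752 -0.00106312  0.00078359] [ 4.1 -4.   3.4]
0.1 0.021 rad 5.1 tan -4.2 x 4.5 [0. 0. 0.] [-0.0343 -0.2318  0.0702] [-1.1 -0.7 -0.3]
0.21 0.0208 rad 3.6 tan -4.8 x 3.2 [ 1.  -0.8  0.4] [-0.0342 -0.2273  0.0803] [-1.  -0.3 -0.1]
0.31 0.021 rad 2.4 tan -4.1 x -1.0 [ 1.8 -1.4  0.7] [-0.0342 -0.2218  0.0899] [-0.9 -0.   0.1]
0.42 0.0208 rad -1.0 tan -4.7 x -0.2 [ 1.6 -1.8  0.9] [-0.0342 -0.2151  0.0992] [-0.7 -0.   0. ]
0.52 0.0211 rad -1.8 tan -4.3 x -1.9 [ 1.6 -1.6  0.8] [-0.0342 -0.2074  0.1078] [-0.6  0.2  0.1]
0.62 0.0209 rad -1.8 tan -4.3 x -1.7 [ 1.1 -1.4  0.6] [-0.0342 -0.1989  0.1156] [-0.5  0.1  0.1]
0.73 0.021 rad -2.0 tan -4.3 x -0.6 [ 0.8 -1.3  0.3] [-0.0343 -0.1897  0.1223] [-0.5 -0.   0. ]
0.83 0.0209 rad -0.1 tan -4.6 x -0.1 [ 0.6 -1.1 -0. ] [-0.0343 -0.1799  0.128 ] [-0.5  0.1  0.1]
0.94 0.0207 rad 1.4 tan -5.2 x -1.6 [ 0.6 -1.1 -0. ] [-0.0344 -0.1694  0.1328] [-0.6  0.  -0. ]
1.04 0.0206 rad -0.8 tan -4.4 x 1.0 [ 0.3 -1.2  0.2] [-0.0345 -0.1584  0.1364] [-0.3 -0.3  0.2]
1.15 0.0207 rad 1.7 tan -4.0 x 0.1 [ 0.5 -1.1  0.1] [-0.0345 -0.1474  0.1389] [-0.5 -0.2  0.1]
1.25 0.021 rad 1.0 tan -3.8 x 0.8 [ 0.5 -1.2  0.4] [-0.0345 -0.1359  0.1402] [-0.4 -0.3  0.2]
42.9
```

The rigid grip works. Now I fit the circle and go to its top.

```bash
cat > fit.py <<'E'
from g import *
from scipy.optimize import least_squares
rec=np.load("rec.npy");y,z=rec[:,2],rec[:,3]
for fix in (True,False):
    f=lambda p:np.hypot(y-p[0],z-p[1])-(.110 if fix else p[2])
    s=least_squares(f,[-.128,.03,.11]);ang=np.arctan2(z-s.x[1],s.x[0]-y)-np.radians(15)
    print(fix,s.x.round(4),"rms",np.sqrt(np.mean(s.fun**2)).round(5),"angles",ang[[0,5,11]].round(3))
E
python3 fit.py
```

```text
True [-0.1292  0.0304  0.11  ] rms 2e-05 angles [0.109 0.624 1.249]
False [-0.1292  0.0304  0.11  ] rms 2e-05 angles [0.109 0.624 1.249]
```

The fit is very clean (r = 110.0 mm, 0.02 mm rms), and the grip point read 0.004 rad with the lever on its stop. I close the last 0.06 rad with feedback.

```bash
python3 - <<'E'
from g import *
AS=.75;corr=np.load("corr.npy");C=np.array([-.1292,.0304])
def ang():
    s=ctrl.state();k=s["tcp_pos"]+R.from_rotvec(s["ee_rot"]).apply([0,0,PZ-.001])-np.append(O,0)
    return s,np.arctan2(k[2]-C[1],C[0]-k@ey3)-np.radians(15)-.003
A=1.309
for i in range(3):
    ctrl.move_straight(*pose(A,AS,dk=corr),v=.03);ctrl.dwell(.3)
    s,g=ang();print(round(A,4),"lever",round(g,4),s["finger_gap"],s["force"].round(1),s["time_s"]);A+=1.309-g
    if abs(1.309-g)<.003:break
sd=read_camera("side");w=read_camera("wrist");sc=read_camera("scene")
cv2.imwrite("pics/end.png",np.hstack([cv2.resize(w,(400,300)),cv2.resize(sd[140:350,220:500],(400,300))]))
c=cam("wrist",s);cs=cam("side")
for n,wl,h in (("green",0,.021),("black",1,.018),("red",2,.017)):
    P=T(W[wl],.0624+h);rr=[]
    for cc,im,rad in ((c,w,36),(cs,sd,14)):
        try: q,a,_=spot(im,proj(cc,P),n,rad);rr.append(ray(cc,q));print(n,a,onplane(cc,q,.0624+h).round(4),onplane(cc,q,.052+h).round(4),P.round(4))
        except Exception as ex: print(n,"no",proj(cc,P).round())
    if len(rr)==2: print("   ",tri(rr)[0].round(4))
E
```

```text
1.309 lever 1.303 0.020929739782444834 [ 3.  -3.3 -0.8] 43.5333
1.315 lever 1.3121 0.02082876259897104 [ 2.3 -3.8 -2.1] 44.0833
1.3119 lever 1.3087 0.020806347682127982 [ 3.  -3.6 -2.9] 44.6333
green no [  715. -1196.]
green 39 [0.5079 0.0203 0.0834] [0.5088 0.009  0.073 ] [0.5084 0.0202 0.0834]
black no [ 484. -197.]
black 14 [ 0.5173 -0.0377  0.0804] [ 0.5184 -0.0498  0.07  ] [ 0.5169 -0.0372  0.0804]
red 1314 [ 0.5249 -0.0938  0.0794] [ 0.5286 -0.099   0.069 ] [ 0.5254 -0.0946  0.0794]
red 17 [ 0.5251 -0.0912  0.0794] [ 0.5262 -0.1042  0.069 ] [ 0.5254 -0.0946  0.0794]
    [ 0.5257 -0.0951  0.0764]
```

View pics/end.png

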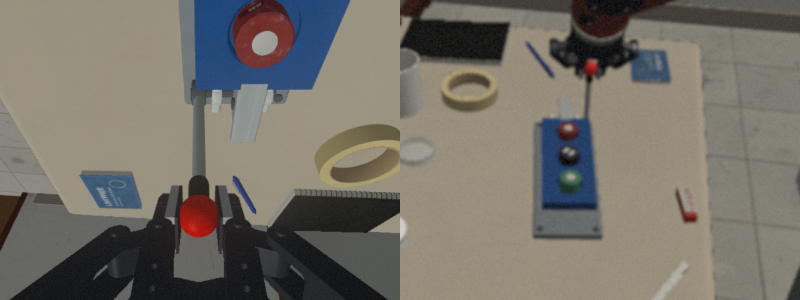

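The final picture shows the ball gripped with the lever upright and the three mounts flat in the wells. The tops are consistent with a 10.4 mm lift. Handing in.

```bash
python3 -c "
from plant import ticket
print(ticket.finish_job())"
```

```text
the job is handed in; nothing more can be done
None
```

I handed the job in at about 45 s: the green, black and dark red mounts sit flat in the three wells, polished faces up, and the gripper holds the lever upright at about 1.309 rad, after the knob slipped from the grip on the first two tries.

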